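Open the disinfectant bottle in its clamp

ROBOT

A 6-joint arm with a two-finger parallel gripper is mounted at the origin on the work surface. World frame = base frame: x ahead of the robot, y to its left, z up, the work surface at z = 0. Lengths are in m, angles in rad, forces in N, time in s.
With the tool pointing down it reaches from about 0.35 to 0.875 m from the base axis. Payload 4.2 kg.
Tool frame: the origin (TCP) lies at the very end of the fingers, on their centre line; the grasp point (between the pads) lies 19 mm behind it; z points along the fingers, y is the direction in which the jaws open and shut (so a half turn about z gives the same grasp; the last joint's range is limited). The gripper opens to 85 mm and grips with 20 to 120 N. Pads are 22 mm wide; open, the fingers measure 114 mm over their backs; the gripper's body (76 mm by 85 mm) begins 54 mm behind the grasp point. The pads swing forward as they close: fully open they stand 13 mm farther back than shut.
Start: joints at [-1.057, 0.385, 0.008, 0, -1.194, -0.259], TCP at [0.158, -0.605, 0.231] pointing down, gripper open.
Joint ranges: [-3.14, 3.14], [-1.21, 2.06], [-1.07, 1.41], [-3.16, 2.05], [-2.99, -0.16], [-3.1, 3.1]. Speed limits (rad/s): [2.79, 2.79, 3.14, 3.14, 3.14, 3.14].

INTERFACE

Orientations are given as a rotation vector (axis times angle).
In Python, from workcell import arm gives the robot as it stands.
- The arm moves only by the tool play_rows, never from a script. Its argument "motion" is a list of rows, each a list of 2 entries, a list of its own where there are three numbers: the shift along the tool's x, y, z in mm, then the turn about the tool's z in rad. A call has 1 to 20 rows; each row shifts and turns the pose as measured when the row begins, along the tool's axes as they then stand; what a row does not reach is not made up. A row lasts 1/12 s, in which the tool goes at most 41.7 mm and 7.16 degrees, less where a joint would pass 70% of its speed; a pose out of reach is approached as far as the arm can. A call is refused whole if a number of a shift passes 41.7 or a number of a turn 0.125, either way. A call with a gripper value outside its range is refused whole. "grip" is the gripper command: -1 is shut, 1 is fully open, values between are in proportion, set as the call begins (left out, the last holds). The fingers move at their own pace and stop on an object; "newtons" is the grip in N (left out, the last holds). Time passes only in rows, so rows that do not move let the fingers close. It gives the time, the measured TCP pose, the force and the opening at its end, in the units of the state.
- arm.get_state(): the state, without advancing time (a new reading comes with each control period).
- arm.read_camera(name): name is "side" or "top"; returns (picture, depth): 480x640x3 uint8, red, green, blue; 480x640 float32, m along the optical axis (not along the pixel's ray), 0 where there is no reading.
- arm.calibration(name): a dict with "fx", "fy", "cx", "cy" (pixels), "dist_coeffs" ([k1, k2, p1, p2, k3] as OpenCV has them; the pictures are not rectified), "T" (4x4, takes a point from camera to world coordinates). Camera axes: x right, y up, looking along -z (the intrinsics and any distortion apply to the point x, -y, -z); pixel columns grow to the right and rows downward; lengths in m; the calibration is good to about 2 mm. A picture is of the moment at which its call begins. calibration takes no time and is no camera call.
- arm.hand_in(): hands the job in, once; it reports no verdict.
The state is a dict: "time": time; "joint_pos": joint angles; "dq": joint speeds; "tau": joint torques, N m; "position": TCP position; "ee_rot": TCP orientation; "ft_force": force on the tool from outside, world axes, zero at the start; "ft_torque": the same for the moment, N m; "opening": finger opening in m.
Only numpy, scipy, OpenCV 4.12 (cv2) and the standard library are available. Lean on these libraries where they do the work, as an engineer would, in place of code of your own. Each camera call takes 0.05 s, during which the arm holds its last target.

TASK

Swing the cam lever of the bottle clamp fully round to its closed stop so that the jaw grips the bottle, then press the bottle's safety cap down, twist it anticlockwise (seen from above) until it comes free, and lift it off. Finish while holding the cap level in the gripper about 10 cm straight above where it sat, without letting go. The bottle stays standing in the closed clamp, and the hair clipper, the comb and the steel cup stay where they are.

Things in the scene. Friction and masses are not known exactly. Their poses are not given: they have to be found in the camera images.
- station: bottle clamp fixed to the table: aluminium base plate, x -75 to +75, y -75 to +135 mm, 10 mm thick. Origin on the table surface under the axis of the clamped bottle, z up. At -y a V block, at +y a steel sliding jaw with rubber pad, both up to 50 mm above the table; behind the jaw the cam lever. Placed and turned differently each time
- lever (a joint): cam lever angle, rad: 0 = open, lever along the station's +y, away from the bottle; grows clockwise seen from above; 1.57 = closed, at its stop, lever along the station's +x. At angle q it points along (sin q, cos q) in station x, y. Starts at 0 to 0.3, takes 3 to 6 N at the knob, stays where left; fully locked only from 1.4 on
- lever_pivot (a point): point on the lever's upright pivot axis, 60 mm above the table, at x = 0, y = +105 mm of the station. The flat steel arm, 18 mm wide, has its top 60 mm above the table. Closing it pushes the jaw, which shifts the bottle up to 4 mm into the V block and grips it with about 24 N
- lever_knob (a point): centre of the top of the upright round black grip at the lever's end: 18 mm diameter, its top 96 mm above the table, its side free for grasping from 60 to 96 mm; its axis is 75 mm from the pivot axis
- bottle: short wide-mouth white plastic bottle, loose, about 400 g, standing on the clamp's base plate between V block and jaw: body 80 mm diameter, shoulder 63 mm above its underside, neck hidden under the cap. Origin at the centre of its underside (10 mm above the table), z up along its axis. Turned arbitrarily about its axis
- cap: black round ribbed push-and-turn safety cap on the bottle, 56 mm diameter, 30 mm tall, 45 g. Origin at the centre of its underside, z up; seated 72 mm above the bottle's origin, with 9 mm free between its underside and the bottle's shoulder. Any grasp direction round it will do. Three hidden lugs hold it: unpressed it neither lifts nor turns
- cap_top (a point): centre of the cap's top, seated 112 mm above the table. Press at least 4.5 mm down (firm stop at 7 mm) against a spring, 6 N at first, 13 N at the stop; keep it down while turning anticlockwise seen from above. After 50 degrees (0.9 rad) it is free and lifts straight off; at about 80 degrees (1.4 rad) it meets a stop
- clipper: hair clipper lying near the clamp, about 135 by 44 by 38 mm, black with a steel head; origin at the centre of its underside. To be left alone
- comb: flat white comb lying near the clamp, 180 by 33 by 6 mm; origin at the centre of its underside. To be left alone
- cup: plain steel cup standing near the clamp, 64 mm across, 62 mm tall; origin at the centre of its underside. To be left alone
Mind the look-alikes: they are no part of the job. What is meant by the cap is not orange or yellow, and is the smaller of those in its own colour.

How it is judged:
On the way, in this order (a step that is already met when the one before it is completed fails the run):
1. the cam lever is swung to its closed stop while the cap is still on (value of joint lever above 1.4 rad and z of cap in the frame of bottle below 0.08 m), for 0.2 s.
2. the cap is pressed down on the bottle (value of joint lever above 1.4 rad and z of cap in the frame of bottle below 0.0692 m), for 0.05 s.
3. the cap has come free and is lifted clear of the neck (value of joint lever above 1.4 rad and z of cap in the frame of bottle above 0.1 m), for 0.1 s.
At the end, for the whole second after the job is handed in: Fingers hold the cap (over 1 N), still, level within 17 deg, 6 to 16 cm above its seat, within 4 cm of the bottle's axis, off the bottle; lever at 1.4 rad or more; bottle upright, within 8 mm of its clamped place; clipper, comb and cup within 3 cm of their starts (value of joint lever above 1.4 rad and horizontal distance between bottle and station below 0.008 m and z of bottle in the frame of station below 0.018 m and angle between bottle's own z axis and vertical below 0.1 rad and z of cap in the frame of bottle between 0.132 and 0.232 m and horizontal distance between cap and bottle below 0.04 m and angle between cap's own z axis and vertical below 0.3 rad and contact force between cap and the fingers above 1 N and contact force between cap and bottle below 0.1 N and linear speed of cap below 0.03 m/s and distance of each of clipper, comb, cup from where it was at the start of the episode below 0.03 m); the arm keeps its last pose, push and grip.
It fails at once if the bottle is tipped or pulled up out of the clamp (angle between bottle's own z axis and vertical above 0.3 rad or z of bottle in the frame of station above 0.03 m).
It fails at once if the clipper, the comb or the cup is knocked away (distance of any of clipper, comb, cup from where it was at the start of the episode above 0.03 m).
It also fails if it takes over 51 s, if anything falls off the work surface, if the arm or the gripper's body presses on something with over 40 N, if the wrist force passes 120 N, or if a joint passes its speed limit or range.

## Working session

There is one attempt and no reset: what is moved stays moved. The work goes in short steps, Python scripts to look and compute and a tool call to move; the robot and the scene stay as the last step left them, time stands still between calls to the robot, and variables do not carry over. Pictures are saved under pics/ and viewed, and the job is handed in when it is done.

Besides the shell and the picture viewer there is one more tool, called after "Call:" by a JSON object that holds its "op" and its "data". play_rows: Moves the arm, as the interface text tells. Its arguments: {"type":"object","properties":{"motion":{"type":"array","items":{"type":"array"}},"grip":{"type":"number"},"newtons":{"type":"number"}},"required":["motion"]}

```bash
ls; mkdir -p pics
cat > h.py <<'E'
import numpy as np, cv2
from workcell import arm
def grab(n,tag):
    p,d=arm.read_camera(n); np.savez(f'{tag}.npz',p=p,d=d); cv2.imwrite(f'pics/{tag}.png',p[:,:,::-1]); return p,d
def K(c): return np.array([[c['fx'],0,c['cx']],[0,c['fy'],c['cy']],[0,0,1.]])
def ray(n,uv):
    c=arm.calibration(n); q=cv2.undistortPoints(np.array(uv,float).reshape(-1,1,2),K(c),np.array(c['dist_coeffs']))[:,0]
    T=np.array(c['T']); d=np.c_[q[:,0],-q[:,1],-np.ones(len(q))]@T[:3,:3].T
    return T[:3,3],d
def onz(n,uv,z):
    o,d=ray(n,uv); return o+d*((z-o[2])/d[:,2])[:,None]
def proj(n,P):
    c=arm.calibration(n); T=np.array(c['T']); q=(np.array(P,float).reshape(-1,3)-T[:3,3])@T[:3,:3]
    q=q*[1,-1,-1]; return cv2.projectPoints(q,np.zeros(3),np.zeros(3),K(c),np.array(c['dist_coeffs']))[0][:,0]
def cloud(n,d):
    v,u=np.mgrid[0:480,0:640]; o,r=ray(n,np.c_[u.ravel(),v.ravel()]); P=o+r*d.ravel()[:,None]; P=P.reshape(480,640,3); P[d==0]=np.nan; return P
E
python3 - <<'E'
from h import *
for n in('top','side'):
    grab(n,n+'0'); print(np.round(arm.calibration(n)['T'],3))
print(arm.get_state())
E
```

```text
pics
[[-0.02   0.996 -0.089  0.46 ]
 [-1.    -0.02   0.005 -0.058]
 [ 0.004  0.089  0.996  0.895]
 [ 0.     0.     0.     1.   ]]
[[-0.924  0.202 -0.325  0.228]
 [-0.383 -0.473  0.793  0.724]
 [ 0.006  0.857  0.515  0.635]
 [ 0.     0.     0.     1.   ]]
{'time': 0.1, 'joint_pos': array([-1.05740851e+00,  3.85505624e-01,  6.77750342e-03, -4.31053780e-04,
       -1.19400203e+00, -2.58580901e-01]), 'dq': array([ 0.00060279, -0.00430266,  0.00296243, -0.00027189,  0.0022308 ,
        0.00020463]), 'tau': array([-3.83505412e-04, -3.93320525e+01,  1.88929653e+01,  4.19797316e+00,
       -2.57698885e-03,  1.46491427e-06]), 'position': array([ 0.15741325, -0.60432147,  0.23032176]), 'ee_rot': array([ 3.98874635e-01, -3.11580682e+00, -3.05075117e-03]), 'ft_force': array([ 0.9283264 , -0.03509256,  0.00324595]), 'ft_torque': array([0.01143481, 0.02339583, 0.02457018]), 'opening': 0.0855330978264866}
```

View pics/top0.png

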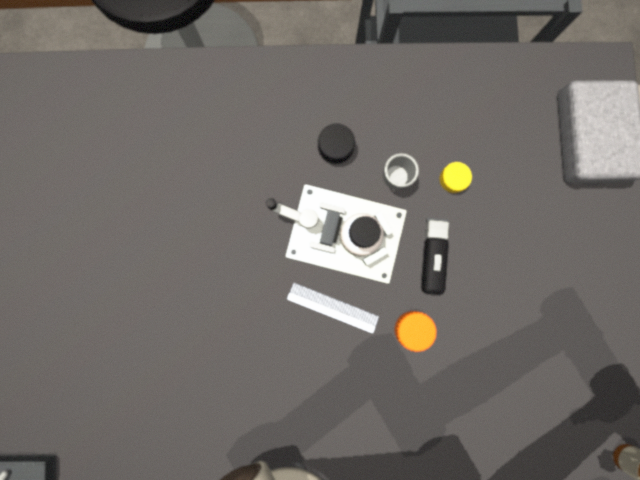

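View pics/side0.png

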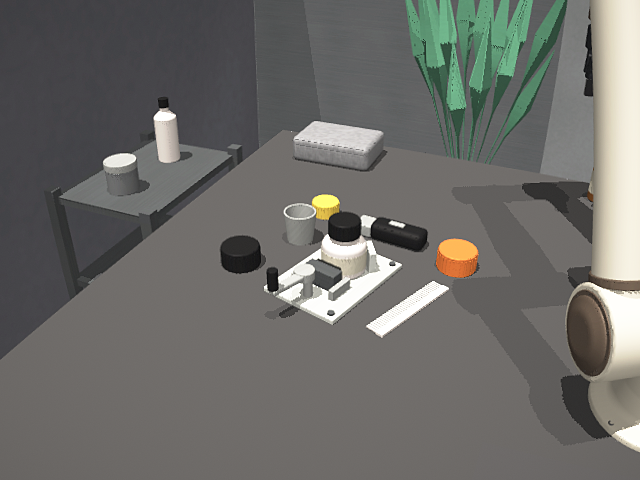

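The top view shows the cap at about (365,233), the knob at (271,203), the plate around (347,233), the cup at (402,170) and a larger black decoy cap at (337,143). Next I'll measure positions.

```bash
cat > m.py <<'E'
from h import *
import sys
def ctr(n,p,roi,f):
    x0,y0,x1,y1=roi; m=np.zeros((480,640),np.uint8); m[y0:y1,x0:x1]=f(p[y0:y1,x0:x1].astype(int))
    k,l,s,c=cv2.connectedComponentsWithStats(m); i=1+np.argmax(s[1:,4]); 
    cs,_=cv2.findContours((l==i).astype(np.uint8),cv2.RETR_EXTERNAL,cv2.CHAIN_APPROX_NONE)
    q=max(cs,key=len); return c[i],s[i],q[:,0]
dark=lambda a:(a.max(2)<45)
E
python3 - <<'E'
from m import *
p=np.load('top0.npz')['p'];d=np.load('top0.npz')['d'];P=cloud('top',d)
c,s,q=ctr('top',p,(340,208,390,258),dark);print('cap',c,s)
r=cv2.minEnclosingCircle(q.astype(np.float32));print(r,onz('top',[r[0]],.112))
c2,s2,q2=ctr('top',p,(262,195,283,213),dark);print('knob',c2,s2,onz('top',[c2],.096))
print(P[233,365],P[203,271],P[204,270])
# plate
m=((p.min(2)>150)).astype(np.uint8); m[:,:280]=0;m[:180]=0;m[285:]=0;m[:,412:]=0
m=cv2.morphologyEx(m,cv2.MORPH_OPEN,np.ones((5,5)))
cs,_=cv2.findContours(m,0,1);q=max(cs,key=cv2.contourArea);r=cv2.minAreaRect(q);b=cv2.boxPoints(r);print(b)
B=onz('top',b,.010);print(B);print([np.linalg.norm(B[i]-B[i-1]) for i in range(4)])
for z in(0,.03,.05,.06,.096,.112):
    k=np.abs(P[120:300,250:420,2]-z)<.004;print(z,k.sum())
ps=np.load('side0.npz')['p'];ds=np.load('side0.npz')['d']
c,s,q=ctr('side',ps,(325,205,365,245),dark);print('capS',c,s)
c,s,q=ctr('side',ps,(264,264,282,294),dark);print('knobS',c,s)
for n,pp in(('top',p),('side',ps)):
    x=pp[185:285,262:412] if n=='top' else pp[200:330,220:420]
    cv2.imwrite(f'pics/z{n}.png',cv2.resize(x[:,:,::-1],None,fx=4 if n=='side' else 5,fy=4 if n=='side' else 5,interpolation=2))
E
```

```text
Traceback (most recent call last):
  File "m.py", line 5, in ctr
    k,l,s,c=cv2.connectedComponentsWithStats(m); i=1+np.argmax(s[1:,4]);
                                                     ~~~~~~~~~^^^^^^^^^
ValueError: attempt to get argmax of an empty sequence
```

Run:
```python
from m import *
p=np.load('top0.npz')['p'];ps=np.load('side0.npz')['p']
print(p.shape,p[233,340:390:4].max(1),p[203,262:284].max(1),ps[225,325:365:3].max(1),ps[280,262:284].max(1))
for n,pp in(('top',p),('side',ps)):
    x=pp[185:285,262:412] if n=='top' else pp[200:330,220:420]
    cv2.imwrite(f'pics/z{n}.png',cv2.resize(x[:,:,::-1],None,fx=4 if n=='side' else 5,fy=4 if n=='side' else 5,interpolation=2))
```

```text
(480, 640, 3) [179 254 207  72  70  74  76  75  70  67 116 128 250] [113 114 114 104  97  97 100  97 100  94  87  80  69  63  80 101 124 134
 130 121 116 113] [116  40  23  42  50  47  44  46  47  48  46  25 158 214] [114 115 114 118 131  13  26  30  31  29  29  29  29  24  16  18 189 255
 255 249 250 238]
```

View pics/ztop.png

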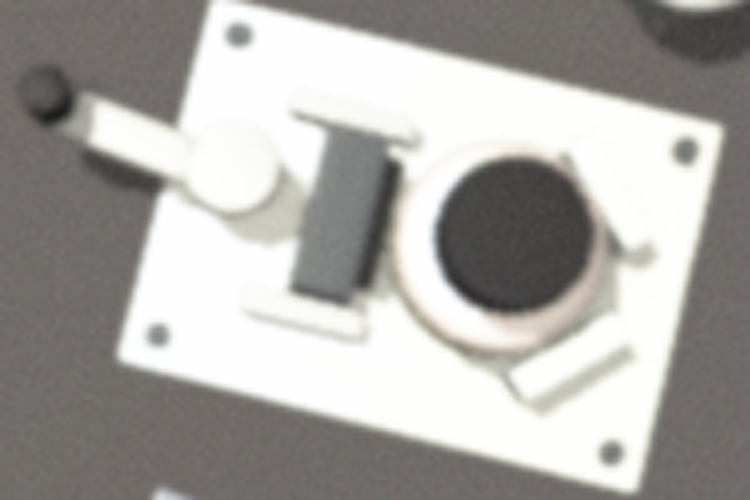

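View pics/zside.png

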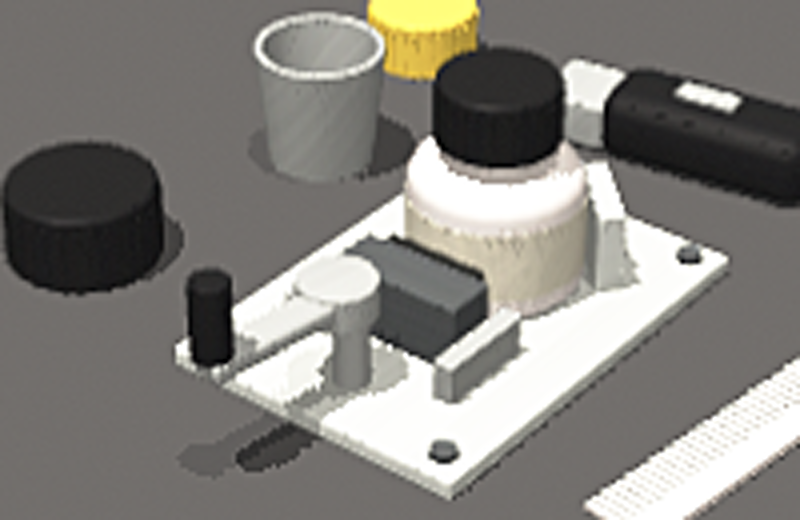

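The crops show the cap centre at full-image (365,232), the knob at (271.5,204) and the pivot disc at (309,218). The knob and arm are clear to grasp.

```bash
cat > meas.py <<'E'
from m import *
p=np.load('top0.npz')['p'];d=np.load('top0.npz')['d'];P=cloud('top',d)
c,s,q=ctr('top',p,(345,210,388,255),lambda a:a.max(2)<100);print('cap',c,s)
r=cv2.minEnclosingCircle(q.astype(np.float32));capc=onz('top',[r[0]],.112)[0];print(r,capc)
c2,s2,q2=ctr('top',p,(262,195,283,213),lambda a:a.max(2)<88);print('knob',c2,s2);kn=onz('top',[c2],.096)[0];print(kn)
print(P[233,365],P[203,271],P[204,270])
m=((p.min(2)>165)).astype(np.uint8); m[:,:288]=0;m[:180]=0;m[285:]=0;m[:,410:]=0
cs,_=cv2.findContours(m,0,1);q=max(cs,key=cv2.contourArea)
hull=cv2.convexHull(q);b=cv2.boxPoints(cv2.minAreaRect(hull));print(b)
B=onz('top',b,.010);print(B.round(4));print([np.linalg.norm(B[i]-B[i-1]).round(4) for i in range(4)])
ps=np.load('side0.npz')['p']
c,s,q=ctr('side',ps,(325,205,365,248),lambda a:a.max(2)<70);print('capS',c,s)
c,s,q=ctr('side',ps,(264,262,282,294),lambda a:a.max(2)<60);print('knobS',c,s, onz('side',[c],.078))
print('proj capmid',proj('side',[capc-[0,0,.015]]),'knobmid',proj('side',[kn-[0,0,.018]]))
E
python3 meas.py
```

```text
cap [364.40363128 231.78072626] [350 217  30  30 716]
((364.23809814453125, 231.76190185546875), 15.333502769470215) [ 0.53807247 -0.14767379  0.112     ]
knob [272.45901639 204.59016393] [268 199   9  12  61]
[0.5919717  0.01386337 0.096     ]
[ 0.53583893 -0.14890926  0.11229859] [0.59503715 0.01652094 0.09525794] [0.59344402 0.01844676 0.09412916]
[[275.7473  254.64932]
 [294.74658 180.7634 ]
 [407.78638 209.83078]
 [388.7871  283.7167 ]]
[[ 0.5065  0.0163  0.01  ]
 [ 0.6535 -0.0234  0.01  ]
 [ 0.5904 -0.2474  0.01  ]
 [ 0.4449 -0.2045  0.01  ]]
[np.float64(0.2292), np.float64(0.1523), np.float64(0.2327), np.float64(0.1517)]
capS [344.11331776 226.51285047] [328 211  33  31 856]
knobS [272.11065574 278.96311475] [267 268  11  24 244] [[0.59954405 0.01466457 0.078     ]]
proj capmid [[345.72652966 228.08163195]] knobmid [[276.69209586 279.78757882]]
```

```bash
cat > st.py <<'E'
from m import *
def tri(a,b):
    (o1,d1),(o2,d2)=ray('top',[a]),ray('side',[b]);d1=d1[0]/np.linalg.norm(d1);d2=d2[0]/np.linalg.norm(d2)
    s=np.linalg.lstsq(np.c_[d1,-d2],o2-o1,rcond=None)[0];x,y=o1+d1*s[0],o2+d2*s[1];return (x+y)/2,np.linalg.norm(x-y)
if __name__=='__main__':
    c=np.array([[213,0],[722,127],[637,492],[118,358]])/5+[262,185]
    B=onz('top',c,.010);print(B.round(4));print([np.linalg.norm(B[i]-B[i-1]).round(4) for i in range(4)])
    # corners: station (75,135),(75,-75),(-75,-75),(-75,135)
    L=np.array([[75,135],[75,-75],[-75,-75],[-75,135]])/1000
    A=L-L.mean(0);C=B[:,:2]-B[:,:2].mean(0);th=np.arctan2((A[:,0]*C[:,1]-A[:,1]*C[:,0]).sum(),(A*C).sum())
    R=np.array([[np.cos(th),-np.sin(th)],[np.sin(th),np.cos(th)]]);t=B[:,:2].mean(0)-R@L.mean(0)
    print('th',th,'org',t,'res',(L@R.T+t-B[:,:2])*1000)
    piv=R@[0,.105]+t;print('piv',piv,'disc',onz('top',[[309,218]],.06))
    print('knob tri top/side', tri((271.5,204),(272.1,279)),onz('top',[[271.5,204]],.096),onz('side',[[272.1,279]],.078))
    for q in (0,.1,.2,.3,1.57):print(q,R@[.075*np.sin(q),.105+.075*np.cos(q)]+t)
    print(onz('top',[[337,143],[402,170]],.03))
E
python3 st.py
```

```text
[[ 0.6445 -0.043   0.01  ]
 [ 0.5893 -0.2446  0.01  ]
 [ 0.4455 -0.2057  0.01  ]
 [ 0.5022 -0.003   0.01  ]]
[np.float64(0.1478), np.float64(0.209), np.float64(0.149), np.float64(0.2105)]
th -0.26958872863095285 org [ 0.53740512 -0.15299834] res [[ 1.17163098  0.131777  ]
 [ 0.38784279 -0.64231212]
 [-0.40027419  0.39147963]
 [-1.15919958  0.1190555 ]]
piv [ 0.5653703  -0.05179088] disc [[ 0.57120171 -0.05095894  0.06      ]]
knob tri top/side (array([0.59682345, 0.01744976, 0.08020729]), np.float64(0.0023297050855054006)) [[0.59307762 0.01557346 0.096     ]] [[0.59951481 0.01476155 0.078     ]]
0 [0.58534543 0.02050015]
0.1 [0.5924627  0.01814481]
0.2 [0.59930927 0.0150907 ]
0.3 [0.60581673 0.01136833]
1.57 [ 0.63767722 -0.07170844]
[[ 0.72313369 -0.10867239  0.03      ]
 [ 0.66657092 -0.23490601  0.03      ]]
```

```bash
cat > go.py <<'E'
from h import *
from scipy.spatial.transform import Rotation as Ro
import sys
def go(x,y,z,yaw=None):
    s=arm.get_state();R=Ro.from_rotvec(s['ee_rot']).as_matrix()
    y0=np.arctan2(R[1,1],R[0,1]);print('t',round(s['time'],2),'pos',s['position'].round(4),'yaw_y deg',np.degrees(y0).round(1),'j6',s['joint_pos'][5].round(3),'F',s['ft_force'].round(1),'open',s['opening'].round(4),'tilt',np.degrees(np.arccos(-R[2,2])).round(2))
    d=R.T@(np.array([x,y,z])-s['position'])*1000;print('tool shift mm',d.round(1))
    if yaw is not None:
        w=(np.radians(yaw)-y0+np.pi/2)%np.pi-np.pi/2;print('turn about tool z',(-w).round(3))
if __name__=='__main__': go(*map(float,sys.argv[1:]))
E
python3 go.py .596 .0165 .15 -61
```

```text
Traceback (most recent call last):
  File "go.py", line 10, in <module>
    if __name__=='__main__': go(*map(float,sys.argv[1:]))
                             ~~^^^^^^^^^^^^^^^^^^^^^^^^^^
  File "go.py", line 6, in go
    y0=np.arctan2(R[1,1],R[0,1]);print('t',round(s['time'],2),'pos',s['position'].round(4),'yaw_y deg',np.degrees(y0).round(1),'j6',s['joint_pos'][5].round(3),'F',s['ft_force'].round(1),'open',s['opening'].round(4),'tilt',np.degrees(np.arccos(-R[2,2])).round(2))
                                                                                                                                                                                                 ^^^^^^^^^^^^^^^^^^
AttributeError: 'float' object has no attribute 'round'
```

```bash
sed -i "s/s\['opening'\].round(4)/round(s['opening'],4)/" go.py; python3 go.py .596 .0165 .15 -61
```

```text
t 0.1 pos [ 0.1574 -0.6043  0.2303] yaw_y deg 104.6 j6 -0.259 F [ 0.9 -0.   0. ] open 0.0855 tilt 0.11
tool shift mm [-580.8  490.2   81.2]
turn about tool z -0.251
```

Call:
{"op": "play_rows", "data": {"motion": [[[-29,24.5,1],0],[[-29,24.5,1],0],[[-29,24.5,1],0],[[-29,24.5,1],0],[[-29,24.5,1],0],[[-29,24.5,1],0],[[-29,24.5,1],0],[[-29,24.5,1],0],[[-29,24.5,1],0],[[-29,24.5,1],0],[[-29,24.5,1],0],[[-29,24.5,1],0],[[-29,24.5,1],0],[[-29,24.5,1],0],[[-29,24.5,1],0],[[-29,24.5,1],0],[[-29,24.5,1],0],[[-29,24.5,1],0],[[0,0,0],-0.125],[[0,0,0],-0.125]], "grip": 1}}

```text
time: 1.77
position: [0.5658, -0.018, 0.2031]
ee_rot: [0.774, -3.035, -0.019]
ft_force: [0.1, -0.6, 0.5]
opening: 0.0857
```

```bash
python3 go.py .596 .0165 .12 -61
```

```text
t 1.77 pos [ 0.5658 -0.018   0.2031] yaw_y deg 118.6 j6 -1.313 F [ 0.1 -0.6  0.5] open 0.0857 tilt 0.87
tool shift mm [-43.5  14.7  83. ]
turn about tool z -0.007
```

Call:
{"op": "play_rows", "data": {"motion": [[[-15,5,25],0],[[-15,5,25],0],[[-14,5,25],0],[[0,0,0],0]]}}

```text
time: 2.1
position: [0.5984, 0.0203, 0.1258]
ee_rot: [0.785, -3.035, -0.019]
ft_force: [-1.1, -1.0, -0.6]
opening: 0.0851
```

```bash
python3 go.py .596 .0165 .066 -61; python3 -c "
from h import *
p,d=grab('top','t1');grab('side','s1')
cv2.imwrite('pics/s1z.png',cv2.resize(np.load('s1.npz')['p'][160:340,180:420,::-1],None,fx=3,fy=3))"
```

```text
t 2.1 pos [0.5984 0.0203 0.1258] yaw_y deg 119.0 j6 -1.353 F [-1.1 -1.  -0.6] open 0.0851 tilt 0.79
tool shift mm [ 3.8 -3.  59.7]
turn about tool z -0.0
```

View pics/s1z.png

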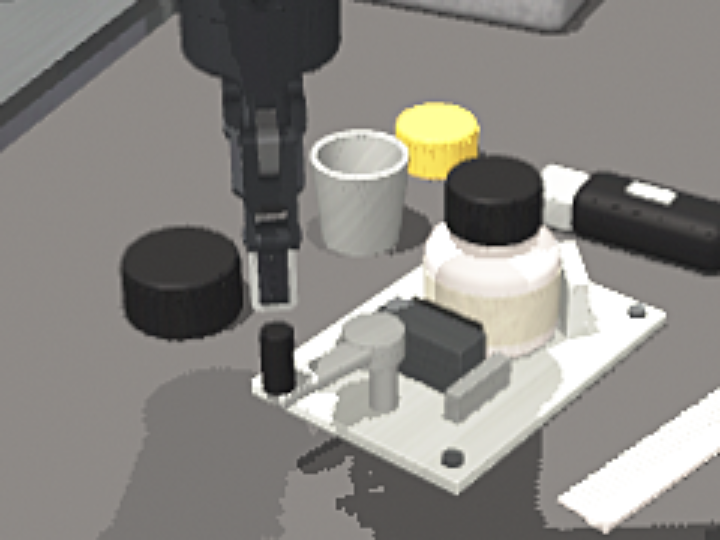

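The fingers are straddling the knob (crop (278,358)), which is centred below them. Descending and gripping.

Call:
{"op": "play_rows", "data": {"motion": [[[2,-1,20],0],[[2,-1,20],0],[[0,0,18],0],[[0,0,0],0]]}}

```text
time: 2.53
position: [0.6004, 0.0146, 0.0783]
ee_rot: [-0.784, 3.029, 0.014]
ft_force: [-0.3, 0.3, -0.8]
opening: 0.0858
```

Call:
{"op": "play_rows", "data": {"motion": [[[0,0,0],0],[[0,0,0],0],[[0,0,0],0],[[0,0,0],0],[[0,0,0],0],[[0,0,0],0],[[0,0,0],0],[[0,0,0],0]], "grip": -1, "newtons": 40}}

```text
time: 3.2
position: [0.605, 0.0161, 0.0872]
ee_rot: [-0.777, 3.013, 0.017]
ft_force: [0.9, -0.7, -2.3]
opening: 0.0157
```

```bash
python3 go.py .596 .0165 .066 -61; python3 -c "
from h import *
grab('side','s2')
cv2.imwrite('pics/s2z.png',cv2.resize(np.load('s2.npz')['p'][160:340,180:420,::-1],None,fx=3,fy=3))"
```

```text
t 3.2 pos [0.605  0.0161 0.0872] yaw_y deg 118.9 j6 -1.346 F [ 0.9 -0.7 -2.3] open 0.0157 tilt 1.82
tool shift mm [ 8.3  4.6 21. ]
turn about tool z -0.001
```

View pics/s2z.png

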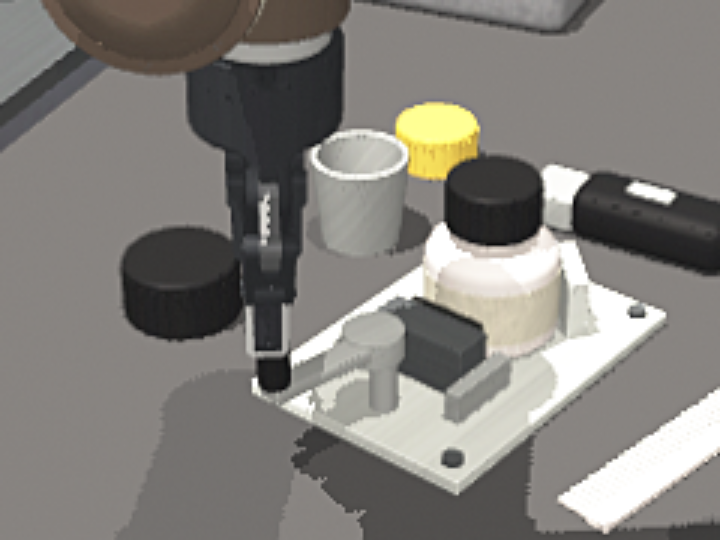

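The grip is too high and off-centre: the opening is 15.7 mm, less than the 18 mm knob, and the tool drifted about 9 mm up and 5 mm sideways. I'll open, recentre and go lower.

Call:
{"op": "play_rows", "data": {"motion": [[[0,0,1],0],[[0,0,1],0],[[0,0,1],0],[[0,0,1],0],[[0,0,1],0]], "grip": -0.2}}

```text
time: 3.67
position: [0.6058, 0.0158, 0.0835]
ee_rot: [-0.778, 3.011, 0.016]
ft_force: [-0.5, -0.1, -0.1]
opening: 0.0341
```

```bash
python3 go.py .596 .0165 .066 -61
```

```text
t 3.67 pos [0.6058 0.0158 0.0835] yaw_y deg 119.0 j6 -1.345 F [-0.5 -0.1 -0.1] open 0.0341 tilt 1.9
tool shift mm [ 8.8  5.3 17.2]
turn about tool z -0.001
```

Call:
{"op": "play_rows", "data": {"motion": [[[4,2,6],0],[[4,2,6],0],[[1,0.5,4],0],[[0.5,0,1],0]]}}

```text
time: 4.0
position: [0.5947, 0.0154, 0.0647]
ee_rot: [-0.777, 3.011, 0.016]
ft_force: [-0.1, 0.6, 0.3]
opening: 0.034
```

```bash
python3 go.py .596 .0165 .066 -61; python3 -c "
from h import *
grab('side','s3')
cv2.imwrite('pics/s3z.png',cv2.resize(np.load('s3.npz')['p'][160:340,180:420,::-1],None,fx=3,fy=3))"
```

```text
t 4.0 pos [0.5947 0.0154 0.0647] yaw_y deg 119.0 j6 -1.349 F [-0.1  0.6  0.3] open 0.034 tilt 1.92
tool shift mm [-1.7  0.3 -1.3]
turn about tool z -0.001
```

View pics/s3z.png

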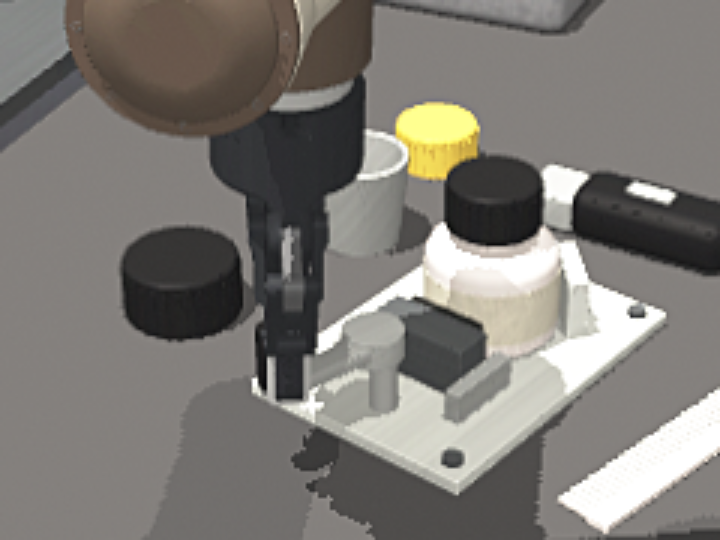

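The knob shows about 4–5 mm to the left of the finger centreline (crop (270,375) against 290), so I'll shift towards it and grip.

Call:
{"op": "play_rows", "data": {"motion": [[[-3,0,0],0],[[-3,0,0],0],[[0,0,0],0],[[0,0,0],0],[[0,0,0],0],[[0,0,0],0],[[0,0,0],0]], "grip": -1}}

```text
time: 4.63
position: [0.5972, 0.0156, 0.0647]
ee_rot: [-0.78, 3.021, 0.012]
ft_force: [-0.4, -1.1, 0.5]
opening: 0.017
```

```bash
python3 go.py .600 .0155 .066 -61
```

```text
t 4.63 pos [0.5972 0.0156 0.0647] yaw_y deg 119.0 j6 -1.352 F [-0.4 -1.1  0.5] open 0.017 tilt 1.33
tool shift mm [-2.4 -1.4 -1.3]
turn about tool z -0.001
```

```bash
cat > arc.py <<'E'
from go import *
piv=np.array([.567,-.0515]);th=-.2696
s=arm.get_state();R=Ro.from_rotvec(s['ee_rot']).as_matrix();p=s['position'][:2]
v=p-piv;r=np.hypot(*v);q=np.pi/2-(np.arctan2(v[1],v[0])-th)
print('t',round(s['time'],2),'r',r,'q',q,'z',s['position'][2],'F',s['ft_force'].round(1),'j6',s['joint_pos'][5],'open',s['opening'])
t=np.array([v[1],-v[0],0])/r; n=np.array([*(-v/r),0])
print('tangent in tool',(R.T@t).round(3),'inward',(R.T@n).round(3))
E
python3 arc.py
```

```text
t 4.63 r 0.07357867293342957 q 0.15377125834930783 z 0.06466411088550188 F [-0.4 -1.1  0.5] j6 -1.3519662329051956 open 0.016962591335038836
tangent in tool [-0.599 -0.801  0.012] inward [ 0.801 -0.599 -0.02 ]
```

Call:
{"op": "play_rows", "data": {"motion": [[[-3,-4.3,0],0.07],[[-3,-4.3,0],0.07],[[-3,-4.3,0],0.07],[[-3,-4.3,0],0.07],[[-3,-4.3,0],0.07],[[-3,-4.3,0],0.07]]}}

```text
time: 5.13
position: [0.6226, -0.0018, 0.0647]
ee_rot: [-0.116, 3.12, 0.018]
ft_force: [-1.4, 0.8, 1.1]
opening: 0.0169
```

```bash
python3 arc.py
```

```text
t 5.13 r 0.07462629216629056 q 0.5719562935014151 z 0.06467822867192433 F [-1.4  0.8  1.1] j6 -1.742879877171646 open 0.016935969147803657
tangent in tool [-0.609 -0.793  0.003] inward [ 0.793 -0.609 -0.022]
```

Call:
{"op": "play_rows", "data": {"motion": [[[-3,-4.3,0],0.07],[[-3,-4.3,0],0.07],[[-3,-4.3,0],0.07],[[-3,-4.3,0],0.07],[[-3,-4.3,0],0.07],[[-3,-4.3,0],0.07],[[-3,-4.3,0],0.07],[[-3,-4.3,0],0.07]]}}

```text
time: 5.8
position: [0.6417, -0.039, 0.0647]
ee_rot: [0.774, 3.03, 0.018]
ft_force: [-0.8, 1.0, 0.2]
opening: 0.0168
```

```bash
python3 arc.py
```

```text
t 5.8 r 0.07570304258407971 q 1.134707731251427 z 0.06472814786628059 F [-0.8  1.   0.2] j6 -2.255830326347603 open 0.0167762699073529
tangent in tool [-0.619 -0.786 -0.005] inward [ 0.786 -0.618 -0.018]
```

Call:
{"op": "play_rows", "data": {"motion": [[[-3,-4.3,0],0.07],[[-3,-4.3,0],0.07],[[-3,-4.3,0],0.06],[[-3,-4.3,0],0.06],[[-3,-4.3,0],0.06],[[-3,-4.3,0],0.06],[[-3,-4.3,0],0],[[-3,-4.3,0],0]]}}

```text
time: 6.47
position: [0.6405, -0.0718, 0.0646]
ee_rot: [1.348, 2.822, 0.035]
ft_force: [-0.1, 24.9, 1.8]
opening: 0.0166
```

```bash
python3 arc.py; python3 -c "
from h import *
grab('side','s4')
cv2.imwrite('pics/s4z.png',cv2.resize(np.load('s4.npz')['p'][160:340,180:420,::-1],None,fx=3,fy=3))"
```

```text
t 6.47 r 0.07629898889378266 q 1.5707527483343553 z 0.06464432775869935 F [-0.1 24.9  1.8] j6 -2.5854442098310635 open 0.016554275495541247
tangent in tool [-0.582 -0.813 -0.02 ] inward [ 0.813 -0.582 -0.018]
```

View pics/s4z.png

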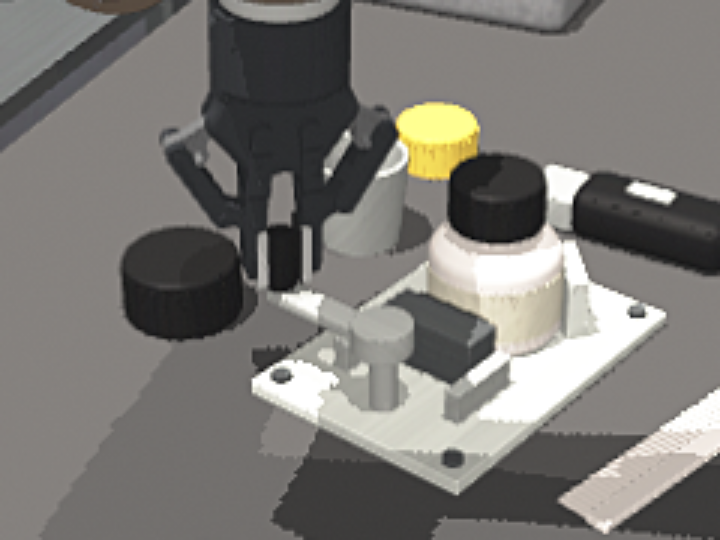

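The lever is at its stop: q ≈ 1.57 by the tool's position, 25 N against the stop, and the picture shows the lever along station +x. Releasing and rising.

Call:
{"op": "play_rows", "data": {"motion": [[[0,0,0],0],[[0,0,0],0],[[0,0,0],0],[[0,0,-10],0],[[0,0,-25],0],[[0,0,-35],0],[[0,0,-35],0],[[0,0,0],0]], "grip": 0}}

```text
time: 7.18
position: [0.6385, -0.074, 0.1739]
ee_rot: [1.343, 2.825, 0.031]
ft_force: [0.6, -0.0, 0.9]
opening: 0.0426
```

```bash
python3 go.py .540 -.153 .17; python3 -c "
from h import *
grab('top','t5');grab('side','s5')
a=np.load('t5.npz')['p'][120:290,260:420,::-1];b=np.load('s5.npz')['p'][160:340,230:400,::-1]
cv2.imwrite('pics/5.png',np.hstack([cv2.resize(a,(390,414)),cv2.resize(b,(391,414))]))"
```

```text
t 7.18 pos [ 0.6385 -0.074   0.1739] yaw_y deg 39.2 j6 -2.584 F [ 0.6 -0.   0.9] open 0.0426 tilt 1.37
tool shift mm [   1.  -126.3    0.9]
```

View pics/5.png

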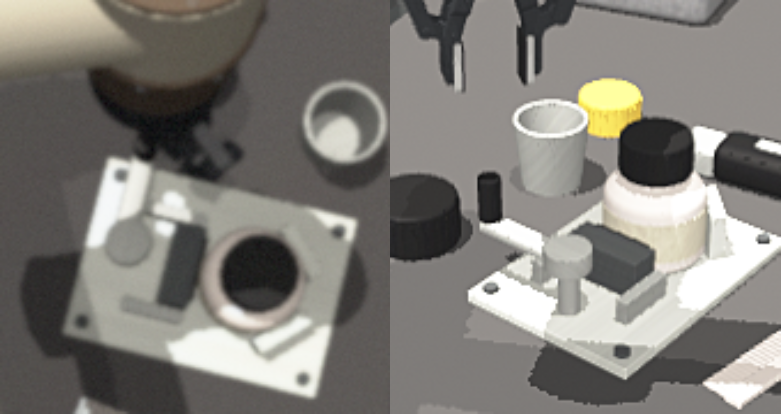

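The pictures show the lever closed along station +x and the cap still on the bottle, with the bottle pushed into the V block. Measuring the cap in both views.

Run:
```python
from st import *
p=np.load('t5.npz')['p'];ps=np.load('s5.npz')['p']
x=cv2.resize(p[200:265,335:400,::-1],(400,400),interpolation=2);y=cv2.resize(ps[200:265,310:375,::-1],(400,400),interpolation=2);cv2.imwrite('pics/6.png',np.hstack([x,y]))
for T in(45,55,70,85):
    c,s,q=ctr('top',p,(345,210,393,258),lambda a:a.max(2)<T);r=cv2.minEnclosingCircle(q.astype(np.float32));print('cap',T,c,s,r,onz('top',[r[0]],.112))
c,s,q=ctr('side',ps,(325,205,372,248),lambda a:a.max(2)<70);print('capS',c,s,onz('side',[s[:2]+s[2:4]/2-.5],.097))
d=np.load('t5.npz')['d'];P=cloud('top',d).reshape(-1,3);k=(np.abs(P[:,2]-.112)<.006)&(np.hypot(P[:,0]-.538,P[:,1]+.152)<.05);print(k.sum(),(P[k].min(0)+P[k].max(0))/2,P[k].max(0)-P[k].min(0))
d=np.load('s5.npz')['d'];P=cloud('side',d).reshape(-1,3);k=(np.abs(P[:,2]-.112)<.005)&(np.hypot(P[:,0]-.538,P[:,1]+.152)<.05);print(k.sum(),(P[k].min(0)+P[k].max(0))/2,P[k].max(0)-P[k].min(0))
```

```text
cap 45 [366.05850091 229.44789762] [352 218  30  26 547] ((366.0294189453125, 232.0294189453125), 15.006040573120117) [[ 0.53753955 -0.15079961  0.112     ]]
cap 55 [365.92134831 230.51203852] [351 217  31  30 623] ((365.9615478515625, 231.96153259277344), 15.251920700073242) [[ 0.53766135 -0.15068425  0.112     ]]
cap 70 [365.9461642 231.8115747] [351 217  31  31 743] ((366.0, 232.0), 15.652576446533203) [[ 0.53759233 -0.15074961  0.112     ]]
cap 85 [366.02994792 231.85807292] [351 217  31  31 768] ((365.79998779296875, 231.60000610351562), 15.8809175491333) [[ 0.53830312 -0.15042028  0.112     ]]
capS [345.31204819 225.87831325] [329 211  33  30 830] [[ 0.54234152 -0.1555021   0.097     ]]
802 [ 0.53888499 -0.15119932  0.11058432] [0.05511303 0.0563057  0.00913332]
501 [ 0.54072986 -0.15325038  0.11168451] [0.05622069 0.05887429 0.00928518]
```

View pics/6.png

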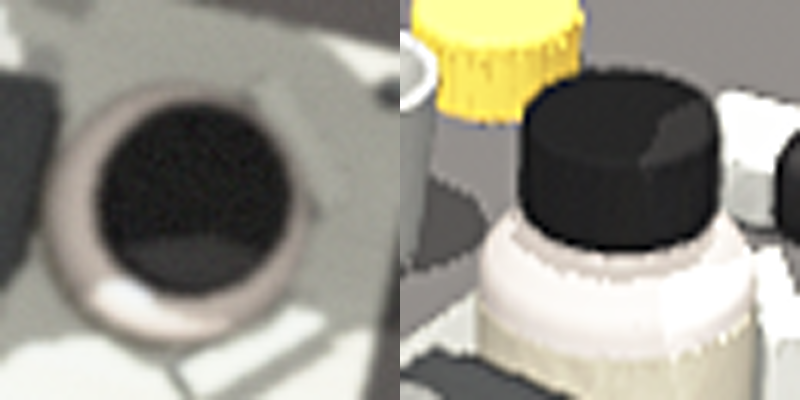

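The cap centre (top-view crop (197,200), side-view crop (620,160)) averages to about (0.5395, -0.152). Moving above it.

Call:
{"op": "play_rows", "data": {"motion": [[[0,-25,0],0],[[0,-25,0],0],[[0,-25,0],0],[[0,-25,0],0],[[0,-20,0],0],[[0,0,0],0]], "grip": 1, "newtons": 90}}

```text
time: 7.78
position: [0.5342, -0.152, 0.1599]
ee_rot: [-1.348, -2.83, -0.021]
ft_force: [-0.1, 0.3, -0.0]
opening: 0.0854
```

```bash
python3 go.py .5395 -.152 .125
```

```text
t 7.78 pos [ 0.5342 -0.152   0.1599] yaw_y deg 39.0 j6 -2.456 F [-0.1  0.3 -0. ] open 0.0854 tilt 0.87
tool shift mm [-3.7  3.8 34.8]
```

Call:
{"op": "play_rows", "data": {"motion": [[[-2,2,15],0],[[-2,2,15],0],[[0,0,5],0],[[0,0,0],0]]}}

```text
time: 8.12
position: [0.5378, -0.1536, 0.1221]
ee_rot: [-1.352, -2.825, -0.019]
ft_force: [0.0, 0.4, -0.1]
opening: 0.0852
```

```bash
python3 go.py .5395 -.152 .083; python3 -c "
from h import *
grab('side','s7')
cv2.imwrite('pics/7.png',cv2.resize(np.load('s7.npz')['p'][130:310,230:470,::-1],None,fx=3,fy=3))"
```

```text
t 8.12 pos [ 0.5378 -0.1536  0.1221] yaw_y deg 38.9 j6 -2.455 F [ 0.   0.4 -0.1] open 0.0852 tilt 0.89
tool shift mm [-0.3  2.  39.2]
```

View pics/7.png

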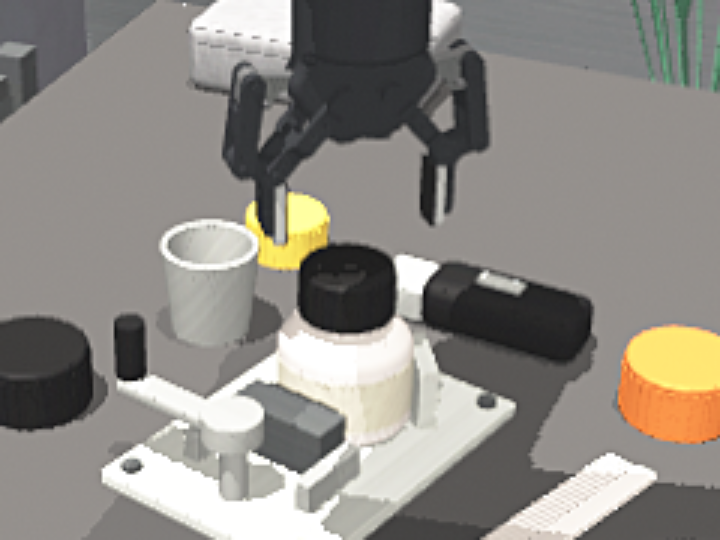

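The fingers straddle the cap (pads at crop x 280 and 435, cap at 347) with clearance on both sides. Descending.

Call:
{"op": "play_rows", "data": {"motion": [[[0,1,13],0],[[0,1,13],0],[[0,0,10],0],[[0,0,4],0],[[0,0,0],0]]}}

```text
time: 8.58
position: [0.5424, -0.1511, 0.0833]
ee_rot: [-1.35, -2.831, -0.02]
ft_force: [0.9, -0.2, -0.5]
opening: 0.0857
```

```bash
python3 go.py .5395 -.152 .083
```

```text
t 8.58 pos [ 0.5424 -0.1511  0.0833] yaw_y deg 39.0 j6 -2.456 F [ 0.9 -0.2 -0.5] open 0.0857 tilt 0.79
tool shift mm [ 1.2 -2.8  0.3]
```

Call:
{"op": "play_rows", "data": {"motion": [[[0.5,-1.5,0],0],[[0.5,-1.5,0],0],[[0,0,0],0],[[0,0,0],0],[[0,0,0],0]], "grip": -1, "newtons": 25}}

```text
time: 9.0
position: [0.5402, -0.1522, 0.0846]
ee_rot: [-1.351, -2.834, -0.022]
ft_force: [0.5, -0.1, -3.9]
opening: 0.055
```

```bash
python3 go.py .5395 -.152 .083;  python3 -c "
from h import *
grab('side','s8')
cv2.imwrite('pics/8.png',cv2.resize(np.load('s8.npz')['p'][130:310,230:470,::-1],None,fx=3,fy=3))"
```

```text
t 9.0 pos [ 0.5402 -0.1522  0.0846] yaw_y deg 39.0 j6 -2.454 F [ 0.5 -0.1 -3.9] open 0.055 tilt 0.82
tool shift mm [ 0.6 -0.4  1.6]
```

View pics/8.png

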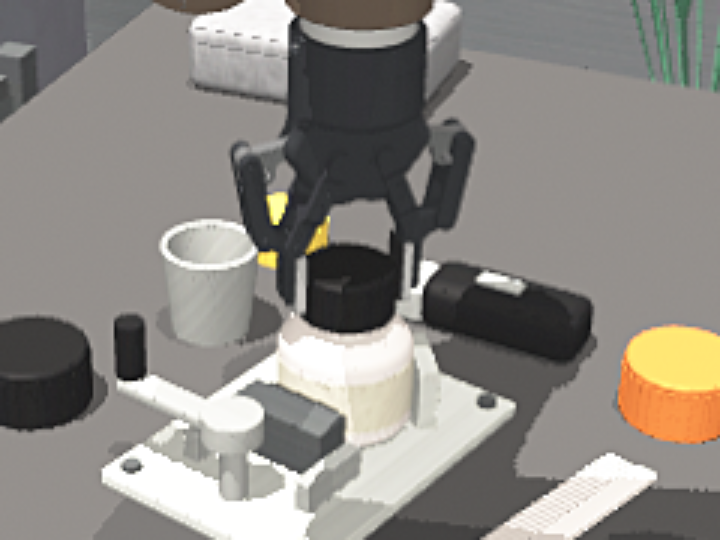

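The cap is gripped and centred (opening 55 mm, hardly any side force). I'll raise the grip and press.

Call:
{"op": "play_rows", "data": {"motion": [[[0,0,0],0],[[0,0,0],0],[[0,0,2],0],[[0,0,3],0],[[0,0,4],0],[[0,0,4],0]], "newtons": 90}}

```text
time: 9.55
position: [0.5405, -0.1524, 0.0779]
ee_rot: [-1.348, -2.837, -0.02]
ft_force: [-9.9, 5.9, 28.4]
opening: 0.0538
```

```bash
python3 go.py .5395 -.152 .083
```

```text
t 9.55 pos [ 0.5405 -0.1524  0.0779] yaw_y deg 39.2 j6 -2.454 F [-9.9  5.9 28.4] open 0.0538 tilt 0.73
tool shift mm [ 1.  -0.5 -5.1]
```

Call:
{"op": "play_rows", "data": {"motion": [[[0,0,3],-0.08],[[0,0,3],-0.08],[[0,0,3],-0.08],[[0,0,3],-0.08]]}}

```text
time: 9.88
position: [0.5416, -0.1524, 0.0779]
ee_rot: [0.852, 3.018, 0.017]
ft_force: [-6.0, 2.1, 16.2]
opening: 0.0538
```

```bash
python3 go.py .5405 -.1524 .078; python3 -c "
from h import *
print(arm.get_state()['ft_torque'])"
```

```text
t 9.88 pos [ 0.5416 -0.1524  0.0779] yaw_y deg 58.5 j6 -2.122 F [-6.   2.1 16.2] open 0.0538 tilt 0.69
tool shift mm [ 0.9 -0.6 -0.1]
[ 0.50200149  1.91014905 -0.13773399]
```

Call:
{"op": "play_rows", "data": {"motion": [[[0.2,0,3],-0.08],[[0.2,0,3],-0.08],[[0.2,0,3],-0.08],[[0.2,0,3],-0.08],[[0.2,0,3],-0.08],[[0.2,0,3],-0.08],[[0.2,0,3],-0.08],[[0.2,0,3],-0.08],[[0.2,0,3],-0.08],[[0.2,0,3],-0.08]]}}

```text
time: 10.72
position: [0.5411, -0.1535, 0.0782]
ee_rot: [-0.463, 3.09, -0.004]
ft_force: [-5.2, 3.7, 16.0]
opening: 0.0538
```

```bash
python3 go.py .5405 -.1524 .078; python3 -c "
from h import *
print(arm.get_state()['ft_torque'])"
```

```text
t 10.72 pos [ 0.5411 -0.1535  0.0782] yaw_y deg 107.0 j6 -1.286 F [-5.2  3.7 16. ] open 0.0538 tilt 1.01
tool shift mm [0.2 1.2 0.2]
[ 0.99703473  1.75058002 -0.12694056]
```

Turned 68°, pressed all the way. Lifting gently at first.

Call:
{"op": "play_rows", "data": {"motion": [[[0,0,-2],0],[[0,0,-3],0],[[0,0,-3],0],[[0,0,-3],0]]}}

```text
time: 11.05
position: [0.5407, -0.1536, 0.0931]
ee_rot: [-0.469, 3.087, -0.006]
ft_force: [-0.5, 0.8, -0.2]
opening: 0.0537
```

```bash
python3 go.py .5405 -.1524 .085
```

```text
t 11.05 pos [ 0.5407 -0.1536  0.0931] yaw_y deg 107.3 j6 -1.283 F [-0.5  0.8 -0.2] open 0.0537 tilt 1.11
tool shift mm [0.  1.3 8.1]
```

Call:
{"op": "play_rows", "data": {"motion": [[[0,0,-10],0],[[0,0,-15],0],[[0,0,-15],0],[[0,0,-15],0],[[0,0,-15],0],[[0,0,-12],0],[[0,0,-5],0],[[0,0,0],0],[[0,0,0],0],[[0,0,0],0]]}}

```text
time: 11.88
position: [0.5396, -0.1538, 0.186]
ee_rot: [-0.467, 3.087, -0.006]
ft_force: [0.8, -0.2, -0.2]
opening: 0.0538
```

```bash
python3 go.py .5405 -.1524 .185; python3 -c "
from h import *
grab('side','s9');grab('top','t9')
cv2.imwrite('pics/9.png',np.vstack([cv2.resize(np.load('s9.npz')['p'][80:330,200:500,::-1],(400,300)),cv2.resize(np.load('t9.npz')['p'][100:360,230:470,::-1],(400,300))]))"
```

```text
t 11.88 pos [ 0.5396 -0.1538  0.186 ] yaw_y deg 107.2 j6 -1.283 F [ 0.8 -0.2 -0.2] open 0.0538 tilt 1.15
tool shift mm [-1.3  1.1  1. ]
```

View pics/9.png

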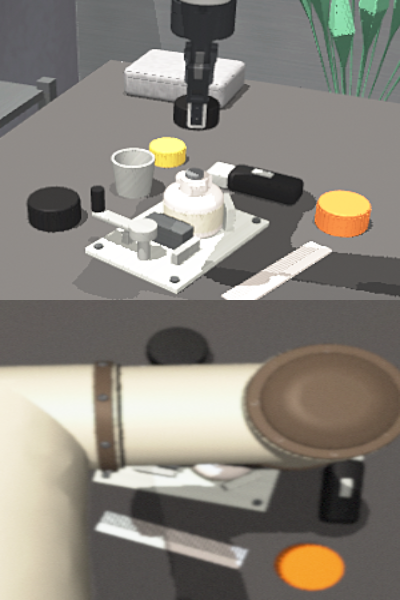

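The cap is in the gripper at crop (196,112), level. The bottle stands with a bare neck at (193,182), the lever is closed, and the cup, clipper and comb look undisturbed. Handing in.

```bash
python3 -c "
from h import *
s=arm.get_state();print(s['position'],s['opening'],abs(s['dq']).max()); print(arm.hand_in())"
```

```text
[ 0.53930944 -0.15376275  0.18551957] 0.053976255422737734 0.0029714800762701034
the job is handed in; nothing more can be done
None
```

I closed the clamp, took the cap off and handed the job in at about 12 s. The gripper was still holding the cap about 10 cm above its seat. `hand_in` gives no verdict, so what follows rests on my own checks.

**What I did**
- **Lever:** swung round by the knob to its stop. I estimate 1.57 rad from the tool's position, and it pushed back with about 25 N there. My first grip on the knob was too high and off-centre, so I reopened, recentred and gripped again.
- **Cap:** pressed about 6.7 mm down, turned 68° anticlockwise and lifted straight up.

**Last checks**
- **Cap:** the tool rose about 101 mm from its position when gripping the seated cap, with a tilt of about 1.1°. The opening was a steady 54 mm and the arm was practically still.
- **Scene:** the last side picture shows the lever closed, the bottle upright with a bare neck, and the cup, clipper and comb where they started, judged by eye.

**What I could not confirm**
- The arm hid the cup and most of the clamp in the last top picture, so I did not measure those positions again.
- The two cameras disagreed on the cap's position by about 3 to 6 mm. I used a value between them, and side force on the cap when gripping it was under 1 N.
- The opening read slightly under true size: about 17 mm on the 18 mm knob and 54–55 mm on the 56 mm cap.

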